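Load the labeller's unwind and take-up reel stands

TASK

Get the labeller's two reel stands ready: lower (do not drop) the white label roll over the spindle of the blue unwind stand and the empty brown card core over the spindle of the red take-up stand, until each stands flat on its disc. Then close each with the retaining cap of the stand's own colour, down the spindle until its flange lies on the end of the roll or core. Let go of everything and leave the photo-eye, the scissors and the tape where they lie.

Things in the scene. Friction and masses are not known exactly. Their poses are not given: they have to be found in the camera images.
- unwind_stand: Unwind stand, the larger: fixed blue cast base 112 mm square, bright steel disc 108 mm wide that turns freely, steel spindle 14 mm thick upright in its middle. Origin: underside, on the spindle axis, z up. Disc top z = 28 mm; blue centring boss on it, 30 mm wide to z = 30, tapering to 16 mm at z = 42. Spindle tip z = 171 mm; its bullet nose tapers over the last 11 mm to 4 mm.
- takeup_stand: Take-up stand, the smaller: fixed red cast base 84 mm square, bright steel disc 74 mm wide that turns freely, steel spindle 10 mm thick upright in its middle. Origin: underside, on the spindle axis, z up. Disc top z = 28 mm; red centring boss on it, 30 mm wide to z = 30, tapering to 12 mm at z = 42. Spindle tip z = 171 mm; its bullet nose tapers over the last 11 mm to 4 mm.
- label_roll: White label roll standing upright, loose, about 0.16 kg: 66 mm outside diameter, 128 mm high, on a card core with a through bore of 38 mm (at least 31 mm clear). Origin: centre of its underside, z up. Grasp it across the outside near the top. Seated: origin 28 mm above the underside of the stand.
- card_core: Empty brown card core (plain tube) standing upright, loose, about 0.035 kg: 45 mm outside diameter, 128 mm high, through bore 38 mm (at least 33 mm clear). Origin: centre of its underside, z up. Grasp it across the outside near the top. Seated: origin 28 mm above the underside of the stand.
- blue_cap: Loose blue cap, 43 mm high, upright. Origin: centre of its underside, z up. Spigot 24 mm wide, z 0-12 mm; flange 60 mm wide, z 12-17; lobed grip 36 mm wide, z 17-43: grasp this. Bore from below, 16 mm wide, 32 mm deep: a close fit on the 14 mm spindle of the blue stand. Seated, the spigot is in the mouth of the roll's core, the flange on its end: origin 144 mm above the stand's underside.
- red_cap: Loose red cap, 43 mm high, upright. Origin: centre of its underside, z up. Spigot 24 mm wide, z 0-12 mm; flange 52 mm wide, z 12-17; lobed grip 36 mm wide, z 17-43: grasp this. Bore from below, 12 mm wide, 32 mm deep: a close fit on the 10 mm spindle of the red stand. Seated, the spigot is in the mouth of the card core, the flange on its end: origin 144 mm above the stand's underside.
- photo_eye: Bystander: small black photo-electric sensor, 58x20x36 mm, origin at the centre of its underside. Leave alone.
- scissors_1: Bystander: scissors with red handles lying flat, 87x199x9 mm, origin at the centre of the underside. Leave alone.
- splice_tape: Bystander: roll of black tape lying flat at the front left of the bench, 62 mm in diameter, 19 mm high, origin at the centre of its underside. Leave alone.
Mind the look-alikes: they are no part of the job. Leave any turquoise look-alike of the takeup_stand alone.

How it is judged:
At the end, for the whole second after the job is handed in: Roll on the blue stand's disc, core on the red's: within 4 mm of the disc, 8 mm of the axis, 0.08 rad of upright. Blue cap on the roll, red on the core: within 6 mm of the axis, flange within 5 mm of its end, 0.08 rad of upright. All released and at rest (horizontal distance between label_roll and unwind_stand below 0.008 m and z of label_roll in the frame of unwind_stand below 0.032 m and angle between each of label_roll, card_core, blue_cap, red_cap's own z axis and vertical below 0.08 rad and horizontal distance between card_core and takeup_stand below 0.008 m and z of card_core in the frame of takeup_stand below 0.032 m and horizontal distance between blue_cap and unwind_stand below 0.006 m and z of blue_cap in the frame of unwind_stand between 0.135 and 0.149 m and horizontal distance between red_cap and takeup_stand below 0.006 m and z of red_cap in the frame of takeup_stand between 0.135 and 0.149 m and linear speed of each of label_roll, card_core, blue_cap, red_cap below 0.02 m/s); the robot touches nothing.
It fails at once if the label roll is dropped down its spindle instead of being lowered (falls at more than 0.8 m/s on the stand) (horizontal distance between label_roll and unwind_stand below 0.03 m and linear speed of label_roll above 0.8 m/s and height (world z) of label_roll below 0.16 m).
It fails at once if the card core is dropped down its spindle instead of being lowered (falls at more than 0.8 m/s on the stand) (horizontal distance between card_core and takeup_stand below 0.03 m and linear speed of card_core above 0.8 m/s and height (world z) of card_core below 0.16 m).
It fails at once if the photo-eye is shifted by more than 30 mm (distance of photo_eye from where it was at the start of the episode above 0.03 m).
It fails at once if the scissors is shifted by more than 30 mm (distance of scissors_1 from where it was at the start of the episode above 0.03 m).
It fails at once if the roll of tape is shifted by more than 30 mm (distance of splice_tape from where it was at the start of the episode above 0.03 m).
It also fails if it takes over 109 s, if anything falls off the work surface, if the arm or the gripper's body presses on something with over 40 N, if the wrist force passes 120 N, or if a joint passes its speed limit or range.

ROBOT

A 7-joint arm with a two-finger parallel gripper is mounted at the origin on a cart in front of the work surface, level with it; the furniture and walls round the work are solid. World frame = base frame: x ahead of the robot, y to its left, z up, the work surface at z = 0. Lengths are in m, angles in rad, forces in N, time in s.
With the tool pointing down it reaches from about 0.4 to 0.9 m from the base axis. Payload 5.6 kg.
Tool frame: the origin (TCP) lies midway between the tips of the shut fingers; the grasp point (between the pads) lies 19 mm behind it (ctrl.pinch_z is the distance from the TCP to the grasp point, in m); z points along the fingers, y is the line along which they close (so a half turn about z gives the same grasp; the last joint's range is limited). The gripper opens to 92 mm and grips with 3 to 60 N. Pads are 20 mm wide; open, the fingers measure 128 mm over their backs; the gripper's body (75 mm by 189 mm) begins 69 mm behind the grasp point.
Start: joints at [1.13, 0.468, -0.012, 1.603, 0.006, 1.071, -0.056], TCP at [0.252, -0.599, 0.185] pointing down, gripper open.
Joint ranges: [-2.53, 2.53], [-0.31, 2.02], [-1.57, 1.55], [0.28, 2.44], [-1.29, 4.43], [0.15, 1.84], [-2.92, 2.92]. Speed limits (rad/s): [2.57, 2.57, 3.14, 3.14, 3.14, 3.14, 3.14].

INTERFACE

Orientations are given as a rotation vector (axis times angle).
In Python, from plant import ctrl, command_gripper, sensors, imaging, job gives the robot as it stands. The module is installed in compiled form; this text tells all that it offers. Calls block until the motion is done:
- ctrl.move_pose(position, orientation): joint-space move of the TCP to a pose.
- ctrl.servo_line(position, rot=None, feed=0.15): straight line of the TCP; rot=None keeps the orientation; feed is the mean speed in m/s.
- ctrl.movej(angles): joint-space move.
- command_gripper(opening): opening from 0.0 (shut) to 1.0 (fully open); the grip force is fixed at half the most; returns when the fingers have stopped.
- ctrl.dwell(seconds).
- ctrl.ik(position, orientation): joint angles nearest the present ones, or None.
- sensors.state(): the state.
- imaging.grab_frame(name): name is "side" or "top"; returns (picture, depth): 384x512x3 uint8, red, green, blue; 384x512 float32, m along the optical axis (not along the pixel's ray), 0 where there is no reading.
- imaging.calibration(name): a dict with "vfov" (degrees; the focal length in pixels is half the picture's height over the tangent of half this angle, whatever the lens; pixels are square), "cx", "cy" (the principal point, pixels), "xyz" and "orientation" of the camera in the world. Camera axes: x right, y down, z forward; pixel columns grow to the right and rows downward; lengths in m; the calibration is good to about 2 mm. A picture is of the moment at which its call begins. calibration takes no time and is no camera call.
A pose or a line that the arm cannot do raises ctrl.IKError and nothing moves.
- job.hand_in(): hands the job in; it is judged then, once.
The state is a dict: "t": time; "joint_positions": joint angles; "qd": joint speeds; "effort": joint torques, N m; "tcp_pos": TCP position; "ee_rot": TCP orientation; "wrist_force": force on the tool from outside, world axes, zero at the start; "ft_torque": the same for the moment, N m; "opening": opening from 0.0 (shut) to 1.0 (fully open); "gripper_force": force on a finger pad.
Only numpy, scipy, OpenCV 4.12 (cv2) and the standard library are available. Lean on these libraries where they do the work, as an engineer would, in place of code of your own. Each camera call takes 0.05 s, during which the arm holds its last target. There are 200 camera calls.

## Working session

There is one attempt and no reset: what is moved stays moved. The work goes in short steps, each a Python script; the robot and the scene stay as the last script left them, time stands still between calls to the robot, and variables do not carry over. Pictures are saved under pics/ and viewed, at most 14 in all, crops included, and the job is handed in when it is done.

```bash
mkdir -p pics
cat > h.py <<'E'
import numpy as np, cv2
from scipy.spatial.transform import Rotation as R
from plant import ctrl, command_gripper, sensors, imaging, job
def grab(n):
    im,d=imaging.grab_frame(n); np.savez('%s.npz'%n,im=im,d=d); return im,d
def save(im,f,crop=None,s=1.5):
    if crop: im=im[crop[1]:crop[3],crop[0]:crop[2]]
    cv2.imwrite('pics/'+f,cv2.resize(im[:,:,::-1],None,fx=s,fy=s,interpolation=cv2.INTER_CUBIC))
def cloud(n,d):
    c=imaging.calibration(n); f=d.shape[0]/2/np.tan(np.radians(c['vfov'])/2)
    v,u=np.indices(d.shape)
    P=np.dstack([(u-c['cx'])/f*d,(v-c['cy'])/f*d,d])
    return P@R.from_rotvec(c['orientation']).as_matrix().T+np.array(c['xyz'])
E
python3 - <<'E'
from h import *
for n in ('top','side'):
    im,d=grab(n); save(im,n+'0.png'); print(n,imaging.calibration(n))
print(sensors.state())
E
```

```text
top {'vfov': 44.32643359081136, 'cx': 262.33008170029365, 'cy': 191.66353562430385, 'xyz': array([ 0.39824136, -0.00870962,  1.75158833]), 'orientation': array([-2.16730155,  2.16750597, -0.07475346])}
side {'vfov': 54.6190159693171, 'cx': 254.5009414153856, 'cy': 191.19398143513922, 'xyz': array([0.13169426, 0.69849267, 0.81263867]), 'orientation': array([-0.77059884,  2.58767654, -1.12347054])}
{'t': 0.1, 'joint_positions': array([ 1.13001679,  0.46830795, -0.01160243,  1.60352753,  0.00601904,
        1.07140298, -0.05628741]), 'qd': array([-4.02547768e-04, -5.85787868e-04, -4.86686794e-04, -4.60962308e-03,
       -2.59798502e-04,  5.51211736e-05, -3.36157370e-04]), 'effort': array([ 6.18813865e-04, -5.21647382e+01, -1.25429401e-02, -2.44367534e+01,
       -5.67478104e-02,  1.40866300e-02,  4.23444328e-05]), 'tcp_pos': array([ 0.25149791, -0.59875029,  0.18452508]), 'ee_rot': array([-3.07815647e+00, -6.20347081e-01,  7.02750380e-04]), 'wrist_force': array([-0.15277507, -0.26535179, -0.45935699]), 'ft_torque': array([ 0.00081487, -0.01463428, -0.07380621]), 'gripper_force': 0.0, 'opening': 1.0012812972119673}
```

View pics/top0.png

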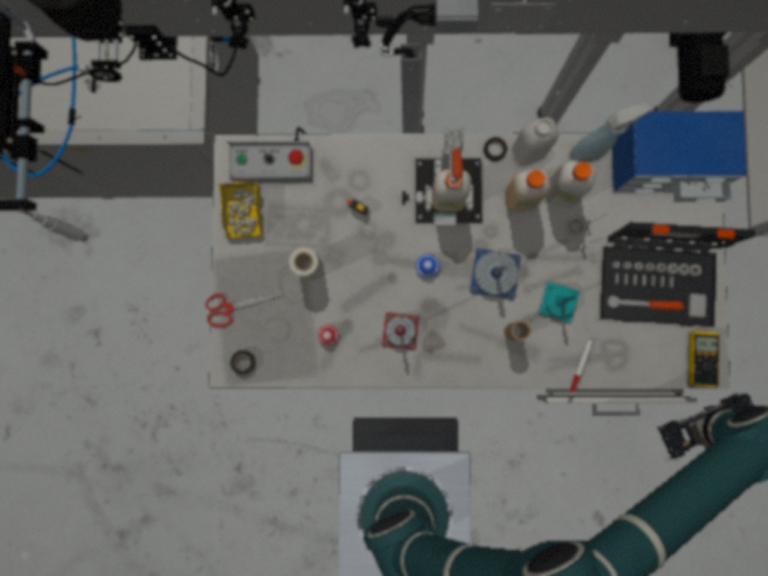

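View pics/side0.png

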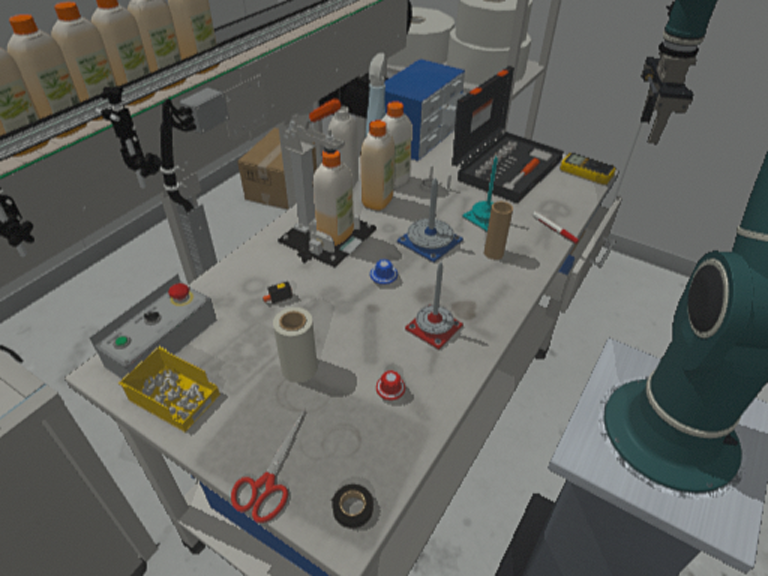

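Top view, in 768-wide pixels: blue stand (496,273), red stand (401,331), turquoise look-alike (559,301), roll (304,262), core (517,330), blue cap (428,266), red cap (328,336). The turquoise stand has the wrong colour, so the take-up stand is the red one at (401,331), and the crop will confirm that. The red and blue caps are the lobed ones on the bare bench.

```bash
cat > meas.py <<'E'
from h import *
from scipy.optimize import least_squares
def circ(p,r=None):
    c0=p.mean(0)
    if r: s=least_squares(lambda c:np.hypot(*(p-c).T)-r,c0,loss='soft_l1',f_scale=.002)
    else: s=least_squares(lambda c:np.hypot(*(p-c[:2]).T)-c[2],[*c0,.03],loss='soft_l1',f_scale=.002)
    return s.x.round(4)
def load(n):
    z=np.load(n+'.npz'); return z['im'],cloud(n,z['d'])
def near(P,c,rad,z0,z1):
    return (np.hypot(P[...,0]-c[0],P[...,1]-c[1])<rad)&(P[...,2]>z0)&(P[...,2]<z1)
E
python3 - <<'E'
from meas import *
T=load('top');S=load('side')
px=dict(blue=(496,273),red=(401,331),roll=(304,262),core=(517,330),bcap=(428,266),rcap=(328,336),teal=(559,301),eye=(358,208))
for k,(u,v) in px.items():
    p=T[1][int(v/1.5),int(u/1.5)]; print(k,p.round(3))
    for n,(im,P) in (('top',T),('side',S)):
        for z0,z1 in ((.02,.035),(.05,.1),(.1,.124),(.124,.135),(.135,.165),(.036,.05)):
            m=near(P,p,.07 if k in('blue','red') else .05,z0,z1)
            if m.sum()>3:
                q=P[m][:,:2]; c,r=cv2.minEnclosingCircle(q.astype(np.float32))
                print('  ',n,z0,z1,m.sum(),'mean',q.mean(0).round(4),'mec',np.round(c,4),round(r,4),'zmed',np.median(P[m][:,2]).round(4))
save(T[0],'topc.png',(190,140,400,245),3.8)
save(S[0],'sidec.png',(170,90,370,280),3)
E
```

```text
blue [ 0.584 -0.222  0.044]
   top 0.02 0.035 569 mean [ 0.5875 -0.2259] mec [ 0.5859 -0.2199] 0.0601 zmed 0.028
   top 0.05 0.1 9 mean [ 0.5843 -0.2227] mec [ 0.5853 -0.2248] 0.0063 zmed 0.0809
   top 0.1 0.124 4 mean [ 0.5852 -0.2218] mec [ 0.5854 -0.2229] 0.0053 zmed 0.1115
   top 0.124 0.135 4 mean [ 0.5821 -0.2244] mec [ 0.5827 -0.225 ] 0.0041 zmed 0.1311
   top 0.135 0.165 10 mean [ 0.5863 -0.2244] mec [ 0.585  -0.2251] 0.0061 zmed 0.1562
   top 0.036 0.05 40 mean [ 0.5815 -0.223 ] mec [ 0.5883 -0.2204] 0.0483 zmed 0.0378
   side 0.02 0.035 448 mean [ 0.5845 -0.2173] mec [ 0.5887 -0.222 ] 0.0554 zmed 0.0264
   side 0.05 0.1 52 mean [ 0.5858 -0.2194] mec [ 0.5863 -0.2205] 0.0078 zmed 0.0767
   side 0.1 0.124 23 mean [ 0.5855 -0.2193] mec [ 0.5859 -0.2202] 0.0063 zmed 0.1117
   side 0.124 0.135 13 mean [ 0.5858 -0.219 ] mec [ 0.5863 -0.218 ] 0.006 zmed 0.1296
   side 0.135 0.165 39 mean [ 0.5863 -0.2202] mec [ 0.5862 -0.2209] 0.0105 zmed 0.1511
   side 0.036 0.05 21 mean [ 0.5863 -0.2189] mec [ 0.5849 -0.2201] 0.0111 zmed 0.0404
red [0.442 0.006 0.163]
   top 0.02 0.035 257 mean 
[... 3677 characters left out ...]
0.0264
   side 0.05 0.1 34 mean [ 0.5167 -0.3761] mec [ 0.5176 -0.3756] 0.0054 zmed 0.0769
   side 0.1 0.124 16 mean [ 0.5174 -0.3777] mec [ 0.5171 -0.3791] 0.0044 zmed 0.114
   side 0.124 0.135 9 mean [ 0.5162 -0.3758] mec [ 0.5172 -0.3776] 0.0049 zmed 0.1311
   side 0.135 0.165 24 mean [ 0.5171 -0.3775] mec [ 0.5168 -0.3775] 0.0056 zmed 0.151
   side 0.036 0.05 18 mean [ 0.5167 -0.3753] mec [ 0.5176 -0.3756] 0.0095 zmed 0.0391
eye [0.749 0.114 0.032]
   top 0.02 0.035 42 mean [0.7521 0.1104] mec [0.7551 0.1138] 0.0265 zmed 0.0306
   top 0.036 0.05 26 mean [0.7507 0.1099] mec [0.7529 0.1085] 0.0214 zmed 0.0394
   side 0.02 0.035 95 mean [0.7502 0.1167] mec [0.7507 0.1145] 0.0224 zmed 0.0312
```

View pics/topc.png

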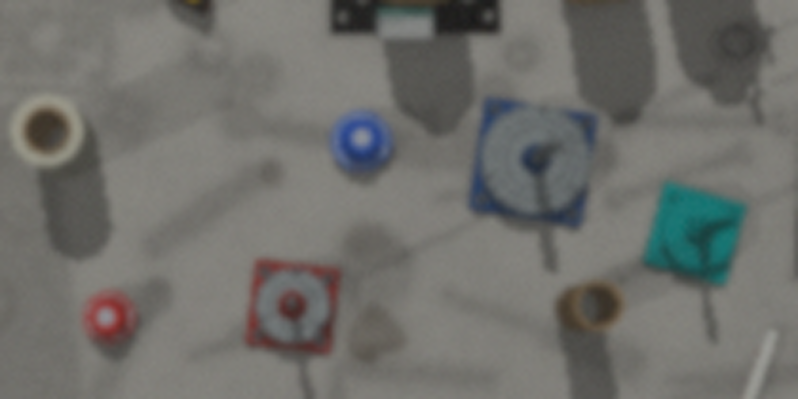

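View pics/sidec.png

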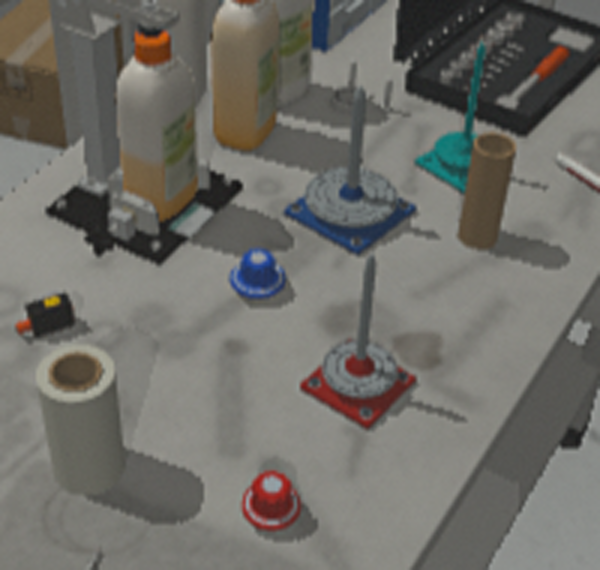

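The side crop confirms the red stand at (360,370), distinct from the turquoise one at (465,155). The roll (75,430), core (487,190), blue cap (258,275) and red cap (272,500) are all upright. The two cameras differ by about 3 mm in y, so I'm averaging them. I'll pick up the roll first.

```bash
cat >> h.py <<'E'
D=[np.pi,0,0]
UP=.31
def st(msg=''):
    s=sensors.state(); print(msg,'t%.1f'%s['t'],s['tcp_pos'].round(4),'op%.3f'%s['opening'],'gf%.1f'%s['gripper_force'],'F',s['wrist_force'].round(1)); return s
def pick(x,y,z,op=1.0):
    ctrl.move_pose([x,y,UP],D); command_gripper(op); st('above')
    ctrl.servo_line([x,y,z],feed=.2); command_gripper(0); st('grip')
    ctrl.servo_line([x,y,UP],feed=.2); st('up')
E
python3 - <<'E'
from h import *
p=sensors.state()['tcp_pos']; 
for q in ([.604,.234,UP],[.604,.234,.09],[.5877,-.225,.118],[.447,.0095,UP],[.4446,-.267,.09],[.436,.188,.02]):
    print(ctrl.ik(q,D))
ctrl.servo_line([p[0],p[1],UP],feed=.25)
pick(.604,.234,.092)
ctrl.move_pose([.5877,-.225,UP],D); st('over')
im,_=grab('top'); grab('side')
save(np.vstack([im[130:260,270:430],np.load('side.npz')['im'][60:230,210:370]]),'over.png',None,1.9)
E
```

```text
[ 0.17576627  0.5358335  -0.9076599   1.41313788  0.42101664  1.39448787
 -2.30673113]
[-0.04672712  0.63786825 -0.53084197  1.65556419  0.37898891  0.9524253
 -2.28509515]
[ 0.39164162  0.50923546 -0.10658049  1.70789386  0.06484236  0.92789163
 -1.31120509]
[ 0.48117085  0.03679652 -0.58341677  1.87909583  0.02149003  1.2318552
 -1.67987714]
[ 0.54473254  0.37895174 -0.08257711  1.99818704  0.04402517  0.76610994
 -1.13454111]
[-2.28721471e-03  5.15492463e-01 -5.72015889e-01  2.10858924e+00
  4.62745085e-01  6.40735306e-01 -2.46412896e+00]
above t4.1 [0.6042 0.2336 0.31  ] op0.998 gf0.0 F [-0.6 -0.8 -0.7]
grip t5.9 [0.6042 0.2341 0.0924] op0.703 gf30.0 F [-0.7 -0.6  2.2]
up t7.2 [0.6034 0.2335 0.3085] op0.700 gf30.0 F [ 0.5 -0.1 -3.2]
over t8.8 [ 0.5882 -0.223   0.3102] op0.700 gf30.0 F [ 0.3  0.1 -1.6]
```

View pics/over.png

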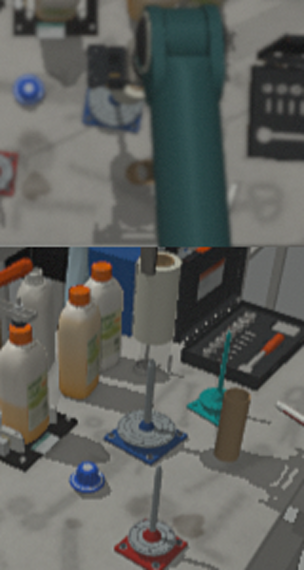

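Run:
```python
from meas import *
st()
T=load('top');S=load('side')
p=(.5877,-.225)
for n,(im,P) in (('top',T),('side',S)):
    for z0,z1 in ((.02,.034),(.06,.165),(.22,.235),(.235,.25),(.25,.27),(.27,.3),(.3,.33)):
        m=near(P,p,.07,z0,z1)
        if m.sum()>3:
            q=P[m][:,:2]; print(n,z0,z1,m.sum(),'mean',q.mean(0).round(4),'min',q.min(0).round(4),'max',q.max(0).round(4), 'fit r33',circ(q,.033),'fit r7',circ(q,.007))
m=near(S[1],p,.07,.17,.4); print('minz',np.sort(S[1][m][:,2])[:5])
```

```text
t8.9 [ 0.5882 -0.2232  0.3102] op0.702 gf30.0 F [-0.3 -0.1 -2.6]
top 0.02 0.034 328 mean [ 0.5692 -0.2191] min [ 0.5309 -0.2791] max [ 0.6119 -0.1727] fit r33 [ 0.5796 -0.226 ] fit r7 [ 0.5679 -0.2169]
top 0.22 0.235 8 mean [ 0.5668 -0.2052] min [ 0.5569 -0.2351] max [ 0.5803 -0.1929] fit r33 [ 0.5886 -0.2245] fit r7 [ 0.5694 -0.2054]
top 0.235 0.25 16 mean [ 0.5627 -0.2144] min [ 0.5555 -0.2429] max [ 0.585  -0.1947] fit r33 [ 0.589  -0.2236] fit r7 [ 0.5633 -0.2142]
top 0.25 0.27 11 mean [ 0.5634 -0.2079] min [ 0.5564 -0.233 ] max [ 0.5774 -0.1934] fit r33 [ 0.5888 -0.2243] fit r7 [ 0.5649 -0.2096]
top 0.27 0.3 23 mean [ 0.562  -0.2108] min [ 0.5551 -0.2359] max [ 0.575  -0.1941] fit r33 [ 0.5887 -0.2245] fit r7 [ 0.5646 -0.2112]
top 0.3 0.33 18 mean [ 0.5613 -0.2104] min [ 0.5556 -0.2335] max [ 0.571  -0.1961] fit r33 [ 0.5887 -0.2245] fit r7 [ 0.5643 -0.2108]
side 0.02 0.034 445 mean [ 0.5844 -0.2174] min [ 0.5344 -0.278 ] max [ 0.6425 -0.1697] fit r33 [ 0.5864 -0.2219] fit r7 [ 0.5831 -0.2148]
side 0.06 0.165 114 mean [ 0.5859 -0.2194] min [ 0.58   -0.2264] max [ 0.5955 -0.213 ] fit r33 [ 0.6002 -0.2488] fit r7 [ 0.5884 -0.2239]
side 0.22 0.235 96 mean [ 0.5775 -0.1993] min [ 0.555  -0.2318] max [ 0.6171 -0.187 ] fit r33 [ 0.5888 -0.2221] fit r7 [ 0.5767 -0.1982]
side 0.235 0.25 91 mean [ 0.5768 -0.1984] min [ 0.5548 -0.2257] max [ 0.6101 -0.1876] fit r33 [ 0.5885 -0.2226] fit r7 [ 0.5767 -0.1983]
side 0.25 0.27 133 mean [ 0.5769 -0.1992] min [ 0.5552 -0.2355] max [ 0.6156 -0.1853] fit r33 [ 0.5893 -0.2221] fit r7 [ 0.5767 -0.1984]
side 0.27 0.3 199 mean [ 0.5775 -0.1987] min [ 0.555  -0.2333] max [ 0.6172 -0.1857] fit r33 [ 0.589  -0.2221] fit r7 [ 0.5772 -0.1982]
side 0.3 0.33 230 mean [ 0.5777 -0.1994] min [ 0.5552 -0.2405] max [ 0.6137 -0.1843] fit r33 [ 0.5891 -0.222 ] fit r7 [ 0.5771 -0.1985]
minz [0.17269531 0.21613389 0.21672524 0.21678093 0.21680185]
```

The roll hangs upright over the blue spindle. In the side camera its axis is at (.589,-.222) and the spindle's at (.588,-.224), which fits. Lowering it slowly.

```bash
cat >> h.py <<'E'
def lower(x,y,z1,z2,fz=9,step=.003,feed=.03):
    """fast to z1, then small steps to z2 or until upward force rises by fz"""
    ctrl.servo_line([x,y,z1],feed=.12); ctrl.dwell(.15)
    f0=np.mean([sensors.state()['wrist_force'] for _ in range(3)],0); s=st('start'); z=z1
    while z>z2:
        z=max(z-step,z2); ctrl.servo_line([x,y,z],feed=feed)
        f=sensors.state()['wrist_force']-f0
        if f[2]>fz: break
    st('end z%.4f df %s'%(z,f.round(1))); return z
E
python3 - <<'E'
from h import *
lower(.587,-.2252,.138,.119)
E
```

```text
start t10.7 [ 0.5873 -0.2253  0.1386] op0.699 gf30.0 F [ 0.1  0.  -3.1]
end z0.1190 df [-2.   0.2  9.6] t12.4 [ 0.5876 -0.2252  0.1203] op0.706 gf30.0 F [-1.9  0.2  6.5]
```

Run:
```python
from meas import *
command_gripper(1); st(); ctrl.servo_line([.587,-.2252,UP],feed=.25)
ctrl.move_pose([.607,-.057,UP],D); st()
grab('side'); im,P=load('side')
m=near(P,(.5877,-.225),.05,.06,.2); Q=P[m]; 
m=(Q[:,2]>.1)&(Q[:,2]<.145);print('roll',circ(Q[m][:,:2],.033)); m=(Q[:,2]>.06)&(Q[:,2]<.1);print(circ(Q[m][:,:2],.033))
print('top ring z',np.percentile(Q[Q[:,2]<.16][:,2],[90,97,99.5]))
r=near(P,(.607,-.057),.03,.02,.05); print('bcap grip',circ(P[near(P,(.607,-.057),.04,.022,.038)][:,:2],.018))
save(im,'roll_on.png',(200,70,380,220),3.2)
```

```text
t13.0 [ 0.5869 -0.2252  0.1189] op1.002 gf0.0 F [-0.1 -0.1 -0.5]
 t14.6 [ 0.6068 -0.0585  0.309 ] op1.002 gf0.0 F [-0.   0.3 -0.6]
roll [ 0.5882 -0.2243]
[ 0.5884 -0.2243]
top ring z [0.15314481 0.15469243 0.1567785 ]
bcap grip [ 0.6083 -0.0567]
```

View pics/roll_on.png

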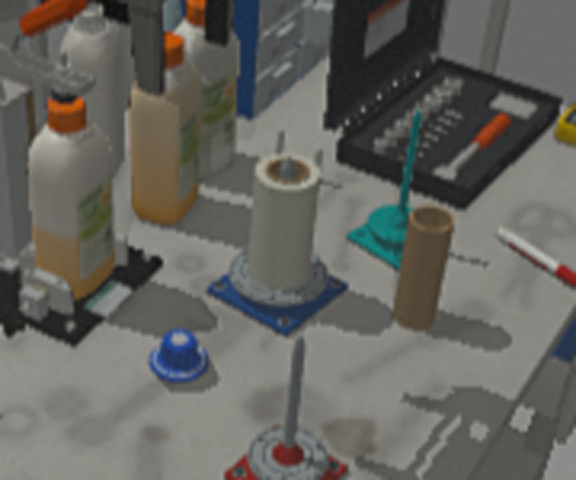

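The roll sits flat on the blue disc: its top is at z≈.156 and its axis matches the spindle. The tip shows in the bore at (290,165). Next is the blue cap.

Run:
```python
from meas import *
pick(.6073,-.058,.0205)
ctrl.move_pose([.587,-.2252,UP],D); ctrl.servo_line([.587,-.2252,.22]); ctrl.dwell(.2); st('over')
grab('side'); im,P=load('side')
m=near(P,(.588,-.224),.045,.176,.26)&(im[...,2].astype(int)>im[...,0]+40); Q=P[m]
for a,b in ((.18,.2),(.2,.21),(.208,.216),(.21,.22),(.216,.225),(.22,.25)):
    q=Q[(Q[:,2]>a)&(Q[:,2]<=b)]; 
    if len(q)>3: print(a,b,len(q),'r30',circ(q[:,:2],.03),'r18',circ(q[:,:2],.018),'free',circ(q[:,:2]))
print('z',Q[:,2].min(),Q[:,2].max())
save(im,'cap_over.png',(240,60,350,170),5)
```

```text
above t15.1 [ 0.6073 -0.0583  0.31  ] op1.001 gf0.0 F [-0.4 -0.1 -0.1]
grip t18.1 [ 0.6073 -0.058   0.0205] op0.004 gf0.0 F [-0.6 -0.6 -0.1]
up t19.7 [ 0.6067 -0.0581  0.3089] op0.005 gf0.0 F [-0.1  0.6 -0.1]
over t21.4 [ 0.5876 -0.2252  0.2211] op0.009 gf0.0 F [-0.7  0.2 -0.2]Traceback (most recent call last):
  File "<stdin>", line 9, in <module>
    return umr_minimum(a, axis, None, out, keepdims, initial, where)
ValueError: zero-size array to reduction operation minimum which has no identity
```

The gripper closed on nothing, so I'll look at the cap.

Run:
```python
from meas import *
im,P=load('side'); b=(im[...,2].astype(int)>im[...,0]+60)&(P[...,2]>.01)&(P[...,2]<.3)&(P[...,0]<.75)&(P[...,1]>-.15)
print(b.sum(), P[b].mean(0)); v,u=np.where(b); print(u.mean(),v.mean())
grab('top')
save(np.hstack([im[70:230,180:340],load('top')[0][100:260,230:390]]),'where.png',None,2.4)
```

```text
100 [ 0.6074941  -0.04458323  0.02800414]
253.65 180.96
```

View pics/where.png

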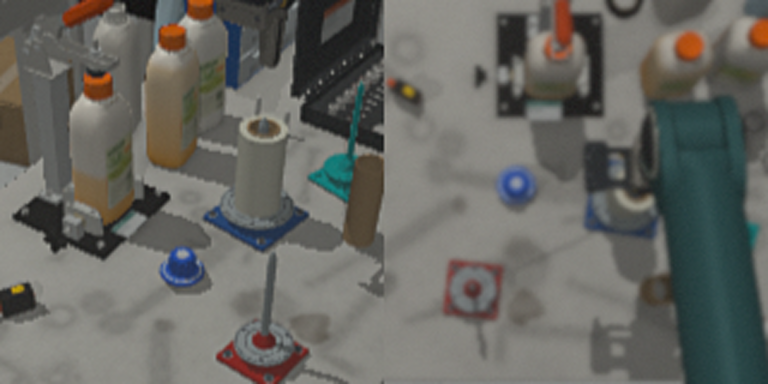

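Run:
```python
from meas import *
for n in('top','side'):
    im,P=load(n)
    for a,b in ((.02,.035),(.036,.05)):
        q=P[near(P,(.607,-.05),.05,a,b)]; c,r=cv2.minEnclosingCircle(q[:,:2].astype(np.float32))
        print(n,a,b,len(q),q.mean(0).round(4),'mec',np.round(c,4),round(r,4),circ(q[:,:2],.018),q[:,2].max())
```

```text
top 0.02 0.035 34 [ 0.6019 -0.0571  0.0241] mec [ 0.6063 -0.0583] 0.0291 [ 0.6065 -0.0593] 0.03477813207103475
top 0.036 0.05 61 [ 0.607  -0.0594  0.0427] mec [ 0.6076 -0.0595] 0.0171 [ 0.6158 -0.0525] 0.0495411901776277
side 0.02 0.035 42 [ 0.601  -0.0456  0.0272] mec [ 0.6031 -0.0479] 0.0204 [ 0.6083 -0.0567] 0.03477632705604772
side 0.036 0.05 69 [ 0.6059 -0.0531  0.0407] mec [ 0.6074 -0.0551] 0.0176 [ 0.6094 -0.0601] 0.045519347010821276
```

The cap hasn't moved at all. I'll go back down with the gripper open and look at the fingers around it before closing.

Run:
```python
from meas import *
x,y=.6073,-.058
ctrl.servo_line([.587,-.2252,UP],feed=.25); command_gripper(.7); ctrl.move_pose([x,y,.15],D)
ctrl.servo_line([x,y,.0205],feed=.2); st()
a,_=grab('side'); command_gripper(.42); st(); b,_=grab('side')
save(np.hstack([a[130:220,200:310],b[130:220,200:310]]),'desc.png',None,3.6)
```

```text
t24.7 [ 0.6085 -0.0581  0.0218] op0.702 gf0.0 F [ 0.7 -0.4 -0.1]
 t25.3 [ 0.6073 -0.058   0.0205] op0.424 gf0.0 F [ 0.3  0.6 -0.6]
```

View pics/desc.png

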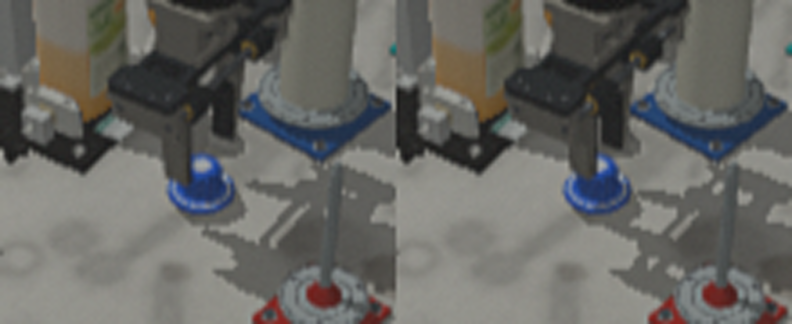

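Run:
```python
from meas import *
st(); im,P=load('side')
g=(im.max(2).astype(int)-im.min(2)<35)
m=near(P,(.607,-.04),.06,.022,.09)&g
Q=P[m]; 
for a in np.arange(.022,.09,.008):
    q=Q[(Q[:,2]>a)&(Q[:,2]<=a+.008)]
    if len(q): print(a.round(3),len(q),'x',q[:,0].min().round(4),q[:,0].max().round(4),'y',np.percentile(q[:,1],[0,25,50,75,100]).round(4))
```

```text
t25.4 [ 0.6073 -0.058   0.0205] op0.419 gf0.0 F [0.  0.2 1. ]
0.038 6 x 0.6014 0.6114 y [-0.0643 -0.061  -0.0578 -0.055  -0.0503]
0.046 14 x 0.5956 0.6167 y [-0.0788 -0.0771 -0.0764 -0.0438 -0.0261]
0.054 27 x 0.5964 0.6152 y [-0.0837 -0.0769 -0.0382 -0.0249 -0.0229]
0.062 27 x 0.597 0.6172 y [-0.0851 -0.0772 -0.0752 -0.0252 -0.022 ]
0.07 31 x 0.5959 0.6161 y [-0.0881 -0.0764 -0.0741 -0.0243 -0.0191]
0.078 30 x 0.5951 0.6157 y [-0.088  -0.076  -0.0544 -0.0242 -0.0207]
0.086 11 x 0.5958 0.6072 y [-0.0888 -0.0788 -0.0345 -0.0238 -0.02  ]
```

Run:
```python
from meas import *
im,P=load('side')
for u in (250,252):
  for v in range(166,186,1): print(u,v,P[v,u].round(4),im[v,u])
command_gripper(0); st(); grab('side'); im,P=load('side')
m=near(P,(.607,-.056),.03,.01,.12); Q=P[m]
g=(im[m].max(1).astype(int)-im[m].min(1)<35); print('shut tip grey zmin',np.sort(Q[g][:,2])[:6])
```

```text
250 166 [0.5773 0.0224 0.1487] [64 63 59]
250 167 [0.5762 0.0239 0.1466] [62 63 59]
250 168 [0.5761 0.0242 0.1432] [62 64 59]
250 169 [ 0.6056 -0.0206  0.0949] [64 63 59]
250 170 [ 0.6072 -0.0231  0.0885] [66 65 59]
250 171 [ 0.6062 -0.0216  0.086 ] [69 68 64]
250 172 [ 0.6077 -0.0238  0.0798] [69 68 64]
250 173 [ 0.6057 -0.0207  0.079 ] [70 68 63]
250 174 [ 0.6075 -0.0236  0.0721] [71 71 65]
250 175 [ 0.6076 -0.0237  0.0679] [68 68 62]
250 176 [ 0.608  -0.0243  0.0632] [66 64 60]
250 177 [ 0.608  -0.0244  0.0591] [63 65 65]
250 178 [ 0.6083 -0.0247  0.0546] [61 70 89]
250 179 [ 0.6214 -0.0447  0.0294] [ 52  70 112]
250 180 [ 0.6201 -0.0427  0.0273] [ 35  60 122]
250 181 [ 0.6219 -0.0454  0.0201] [ 31  62 125]
250 182 [ 0.6225 -0.0464  0.0148] [ 35  69 142]
250 183 [ 0.6185 -0.0403  0.0171] [ 41  77 158]
250 184 [ 0.6171 -0.0382  0.015 ] [ 69  97 161]
250 185 [ 0.6133 -0.0324  0.017 ] [ 96 120 162]
252 166 [ 0.5991 -0.0215  0.1088] [62 60 56]
252 167 [ 0.598  -0.0198  0.1067] [61 60 57]
252 168 [ 0.5985 -0.0206  0.102 ] [60 60 56]
252 169 [ 0.599  -0.0214  0.0974] [61 60 57]
252 170 
[... 170 characters left out ...]
]
252 174 [ 0.5988 -0.0214  0.0777] [72 71 66]
252 175 [ 0.6004 -0.0239  0.0711] [69 68 63]
252 176 [ 0.602  -0.0264  0.0646] [71 71 65]
252 177 [ 0.5991 -0.022   0.0651] [71 68 62]
252 178 [ 0.6006 -0.0243  0.0586] [67 67 63]
252 179 [ 0.6018 -0.0261  0.0526] [55 61 80]
252 180 [ 0.6107 -0.0399  0.0339] [36 54 99]
252 181 [ 0.61   -0.0389  0.0308] [34 52 97]
252 182 [ 0.6096 -0.0383  0.0272] [36 53 94]
252 183 [ 0.6108 -0.0402  0.021 ] [35 53 97]
252 184 [ 0.609  -0.0375  0.0196] [ 34  62 122]
252 185 [ 0.608  -0.0359  0.017 ] [ 51  86 159]
 t26.1 [ 0.6073 -0.058   0.0205] op0.001 gf0.0 F [ 0.6 -1.2 -0.2]
shut tip grey zmin [0.0101245  0.01023897 0.01044592 0.01068897 0.01090082 0.0110825 ]
```

Run:
```python
from meas import *
print(ctrl.pinch_z); im,P=load('side')
m=near(P,(.607,-.056),.03,.045,.12); Q=P[m]; print('shut tip',np.sort(Q[:,2])[:6])
m=near(P,(.607,-.056),.03,.03,.12)&(im.max(2)<80)&(im[...,2]<im[...,0]+10); print(np.sort(P[m][:,2])[:8])
```

```text
0.0187
shut tip [0.04804554 0.0498393  0.05056011 0.05216543 0.05323186 0.0535865 ]
[0.05323186 0.0535865  0.05375982 0.05465567 0.05707891 0.05762151
 0.05800333 0.0581791 ]
```

The depth image shows the physical fingertips about 30 mm above the reported TCP (tips at z≈.051, TCP at .0205). The first try therefore closed above the cap. Next I'll lower with force checks until the tips touch the flange, back off and grip.

Run:
```python
from meas import *
x,y=.6073,-.058
ctrl.servo_line([x,y,.06],feed=.2); command_gripper(.52)
z=lower(x,y,0.0,-.014,fz=2.5,step=.001,feed=.03)
ctrl.servo_line([x,y,z+.0015],feed=.05); 
command_gripper(0); st('grip')
ctrl.servo_line([x,y,z+.03],feed=.1); s=st('up')
grab('side'); im,P=load('side'); save(im,'capgrip.png',(200,100,310,200),5)
```

```text
start t28.1 [ 0.6081 -0.0579  0.0009] op0.519 gf0.0 F [-0.5  1.1 -0.3]
end z-0.0130 df [-1.2 -1.1  8.5] t31.3 [ 0.6076 -0.058  -0.012 ] op0.520 gf4.0 F [-1.6 -0.   8.3]
grip t31.9 [ 0.6071 -0.0579 -0.0117] op0.388 gf30.0 F [-0.4  0.3 -0.2]
up t32.4 [ 0.6079 -0.0583  0.0181] op0.384 gf30.0 F [-1.1  0.3 -0.9]
```

View pics/capgrip.png

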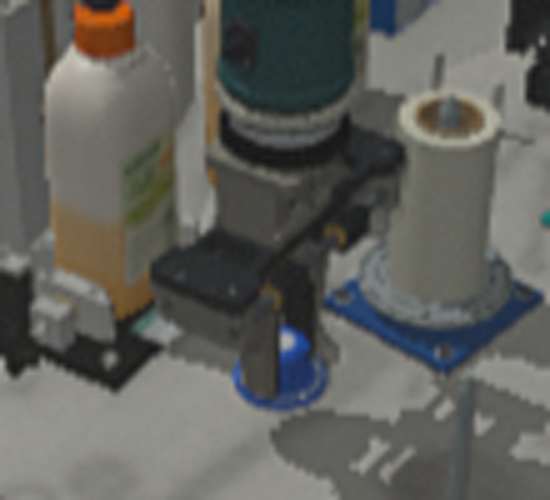

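The blue cap is held by the grip, opening .385 (about 36 mm). Moving it over the blue stand and checking alignment.

```bash
cat > capover.py <<'E'
from meas import *
def capcheck(x,y,tcpz,off,rf,fn,chan):
    ctrl.servo_line([x,y,tcpz],feed=.2); ctrl.dwell(.3); st('over')
    grab('side'); im,P=load('side'); I=im.astype(int)
    o=[c for c in range(3) if c!=chan]; b=tcpz+off
    m=near(P,(x,y),.05,b-.005,b+.06)&(I[...,chan]>I[...,o].max(-1)+25); Q=P[m]
    for a,c,r in ((-.003,.011,.012),(.012,.0175,rf),(.022,.04,.018)):
        q=Q[(Q[:,2]>b+a)&(Q[:,2]<=b+c)]
        if len(q)>4: print(a,c,len(q),'fit',circ(q[:,:2],r),'free',circ(q[:,:2]))
    print('z',Q[:,2].min()-b,Q[:,2].max()-b)
    save(im,fn,None if 0 else (int(np.where(m)[1].mean())-55,int(np.where(m)[0].mean())-50,int(np.where(m)[1].mean())+55,int(np.where(m)[0].mean())+70),4.5)
E
python3 - <<'E'
from capover import *
ctrl.servo_line([.607,-.058,.24],feed=.25); ctrl.move_pose([.587,-.2252,.24],D)
capcheck(.587,-.2252,.175,.0117,.03,'bover.png',2)
E
```

```text
over t34.9 [ 0.5877 -0.2252  0.1762] op0.387 gf30.0 F [ 0.4 -0.  -0.5]
0.012 0.0175 52 fit [ 0.5909 -0.2275] free [ 0.5894 -0.2219  0.0255]
0.022 0.04 26 fit [ 0.5902 -0.223 ] free [ 0.5742 -0.2165  0.0057]
z 0.011969824655788774 0.045712224626133224
```

View pics/bover.png

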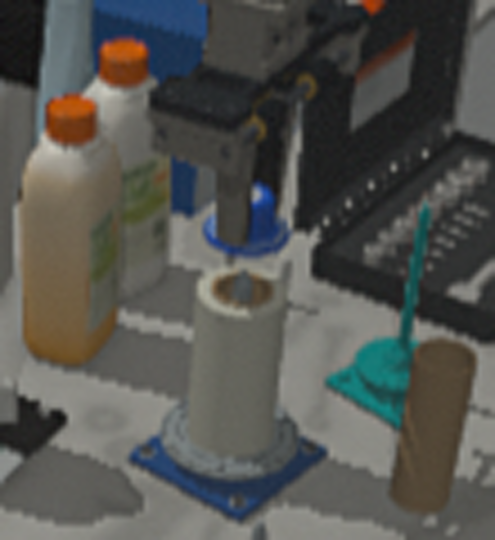

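The cap hangs centred within about 2 mm over the spindle tip (244,275). I'll shift it about 1.5 mm in x and lower it with force checks.

Run:
```python
from h import *
x,y=.586,-.2252
ctrl.servo_line([x,y,.160],feed=.1); st('nose')
z=lower(x,y,.152,.1315,fz=8,step=.002,feed=.03)
```

```text
nose t35.3 [ 0.5853 -0.2253  0.1592] op0.391 gf30.0 F [-1.   0.  -0.1]
start t35.7 [ 0.5862 -0.2252  0.1522] op0.389 gf30.0 F [ 0.6  0.1 -0.2]
end z0.1315 df [ 0.9 -0.1  4.7] t38.4 [ 0.5863 -0.2252  0.1323] op0.391 gf30.3 F [ 1.5 -0.   4.5]
```

Run:
```python
from meas import *
x,y=.586,-.2252
command_gripper(.55); st('rel'); ctrl.servo_line([x,y,.25],feed=.2)
ctrl.move_pose([.46,-.08,.25],D)
grab('side'); im,P=load('side'); I=im.astype(int)
m=near(P,(.588,-.224),.045,.14,.25); Q=P[m&(I[...,2]>I[...,0]+25)]; print('cap z',Q[:,2].min(),Q[:,2].max())
for a,b,r in ((.153,.162,.03),(.166,.185,.018)):
    q=Q[(Q[:,2]>a)&(Q[:,2]<b)]; print(len(q),circ(q[:,:2],r))
q=P[near(P,(.4446,-.267),.04,.02,.12)]; c=circ(q[:,:2],.0225); print('core',c)
q=P[near(P,(.446,.012),.03,.06,.16)]; print('red spindle',circ(q[:,:2],.005))
q=P[near(P,(.436,.189),.05,.022,.038)]; print('rcap',circ(q[:,:2],.018))
save(im,'bcap_on.png',(240,60,380,220),3.5)
```

```text
rel t38.8 [ 0.5858 -0.2263  0.1323] op0.552 gf3.1 F [ 0.5 -1.8  7.4]
cap z 0.154969443269645 0.1883204739612091
85 [ 0.5909 -0.2288]
69 [ 0.5873 -0.2254]
core [ 0.4451 -0.2665]
red spindle [0.4469 0.0108]
rcap [0.4368 0.1872]
```

View pics/bcap_on.png

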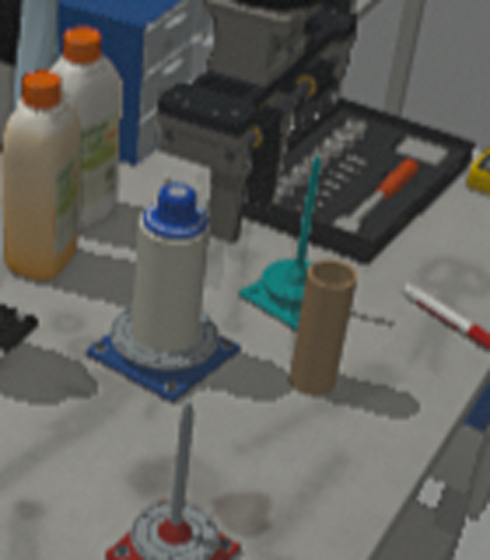

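The blue cap is flat on the roll: flange at z≈.156, top at .187, axis within 2 mm. Now the core.

Run:
```python
from meas import *
ctrl.servo_line([.46,-.08,UP],feed=.25)
pick(.4438,-.2678,.066,.8)
x,y=.4456,.0095
ctrl.move_pose([x,y,UP],D); ctrl.servo_line([x,y,.26],feed=.2); ctrl.dwell(.3); st('over')
grab('side'); im,P=load('side')
m=near(P,(.447,.011),.045,.18,.27); Q=P[m]; print('zmin',np.sort(Q[:,2])[:5])
for a,b in ((.197,.215),(.215,.235),(.235,.26)):
    q=Q[(Q[:,2]>a)&(Q[:,2]<b)]; print(len(q),circ(q[:,:2],.0225))
```

```text
above t42.1 [ 0.4439 -0.2676  0.3101] op0.797 gf0.0 F [0.4 0.  0.4]
grip t44.0 [ 0.4439 -0.268   0.0662] op0.487 gf30.0 F [-1.9  0.4  2.3]
up t45.4 [ 0.4432 -0.2676  0.309 ] op0.483 gf30.0 F [-0.3 -0.2 -0.7]
over t47.2 [0.4462 0.0094 0.2608] op0.483 gf30.0 F [ 0.8  0.3 -0.3]
zmin [0.19289713 0.19337373 0.19388303 0.19393275 0.19407549]
95 [0.4476 0.0101]
108 [0.4477 0.0101]
144 [0.4475 0.01  ]
```

Run:
```python
from meas import *
x,y=.445,.0102
z=lower(x,y,.112,.0925,fz=6)
command_gripper(.8); st('rel'); ctrl.servo_line([x,y,.25],feed=.25)
ctrl.move_pose([.4355,.186,.15],D); command_gripper(.52)
grab('side'); im,P=load('side')
Q=P[near(P,(.447,.011),.045,.05,.18)]
for a,b in ((.05,.09),(.09,.13)):
    q=Q[(Q[:,2]>a)&(Q[:,2]<b)]; print('core',len(q),circ(q[:,:2],.0225))
print('ring z',np.percentile(Q[Q[:,2]<.162][:,2],[97,99.5]))
x,y=.4355,.186
z=lower(x,y,.0,-.014,fz=2.5,step=.0015,feed=.03)
ctrl.servo_line([x,y,z+.0015],feed=.05); command_gripper(0); st('grip')
ctrl.servo_line([x,y,.25],feed=.2); st('up')
```

```text
start t48.7 [0.4454 0.01   0.1125] op0.483 gf30.0 F [-0.4  0.4 -0.4]
end z0.0925 df [-3.  -1.3 18.3] t50.5 [0.4462 0.0105 0.0941] op0.484 gf30.0 F [-3.4 -1.  17.9]
rel t51.1 [0.4449 0.0102 0.0924] op0.801 gf0.0 F [-1.  -0.2 -0.3]
core 156 [0.4469 0.0112]
core 178 [0.4469 0.0112]
ring z [0.1555877  0.15772174]
start t54.8 [0.436  0.186  0.0005] op0.521 gf0.0 F [-0.1 -0.3 -0.3]
end z-0.0140 df [1.  1.7 3.1] t57.3 [ 0.4356  0.1862 -0.0139] op0.521 gf1.0 F [0.9 1.4 2.8]
grip t57.9 [ 0.4354  0.1854 -0.0126] op0.466 gf30.6 F [-0.2 -1.7  1.5]
up t59.3 [0.4349 0.1857 0.2491] op0.465 gf30.6 F [-0.   0.7 -1. ]
```

The core is seated: ring z≈.156, axis on the spindle. The red cap grip opened wider than expected (43 mm), so I'm looking.

Run:
```python
from capover import *
ctrl.move_pose([.4456,.0095,.25],D)
capcheck(.4456,.0095,.182,.0126,.026,'rover.png',0)
```

```text
over t60.8 [0.4462 0.0094 0.1828] op0.464 gf30.6 F [-0.1 -0.4 -0.5]
0.012 0.0175 46 fit [0.4491 0.0119] free [0.4478 0.0135 0.0241]
0.022 0.04 45 fit [0.4481 0.0135] free [0.46   0.0147 0.0288]
z 0.009133746284956445 0.04403877783371113
```

View pics/rover.png

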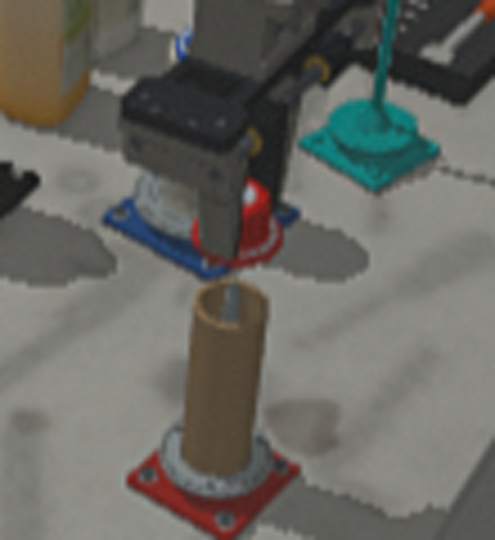

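The near finger, with its tip at about (222,262), seems to be holding the flange edge instead of the grip. I'll set the cap back on the bench and regrasp higher with a narrower opening.

Run:
```python
from meas import *
x,y=.4355,.186
ctrl.servo_line([.4456,.0095,.25],feed=.25); ctrl.move_pose([x,y,.12],D)
lower(x,y,.004,-.013,fz=2.5,step=.002,feed=.04)
command_gripper(.62); st('rel'); ctrl.servo_line([x,y,.12],feed=.2); ctrl.move_pose([.46,.05,.2],D); ctrl.dwell(.2)
for n in ('side','top'):
    grab(n); im,P=load(n); I=im.astype(int); red=(I[...,0]>I[...,1:].max(-1)+25)
    for a,b,r in ((.010,.019,.026),(.022,.038,.018),(.036,.05,.018)):
        q=P[near(P,(.436,.187),.05,a,b)&red]
        if len(q)>4:
            c,rr=cv2.minEnclosingCircle(q[:,:2].astype(np.float32)); print(n,a,b,len(q),'fit',circ(q[:,:2],r),'mec',np.round(c,4),round(rr,4),'zmax',q[:,2].max())
st()
im=load('side')[0]; save(im,'rcap_re.png',(215,215,305,295),6)
```

```text
start t63.5 [0.4361 0.1861 0.0046] op0.465 gf30.6 F [ 0.1  0.7 -1. ]
end z-0.0130 df [-1.1 -1.3  4.1] t65.7 [ 0.4356  0.1861 -0.0127] op0.463 gf31.7 F [-1.  -0.6  3.1]
rel t66.1 [ 0.4355  0.186  -0.0131] op0.622 gf0.1 F [-0.1  0.5 -0.5]
side 0.01 0.019 95 fit [0.4375 0.1861] mec [0.435  0.1898] 0.0265 zmax 0.01879262875824772
side 0.022 0.038 53 fit [0.4369 0.1881] mec [0.4349 0.1898] 0.018 zmax 0.037947154845991315
side 0.036 0.05 95 fit [0.4371 0.186 ] mec [0.4356 0.1892] 0.0178 zmax 0.0451146658559588
top 0.01 0.019 35 fit [0.4373 0.1824] mec [0.4365 0.1882] 0.0252 zmax 0.018990536515369305
top 0.022 0.038 15 fit [0.4334 0.1877] mec [0.4368 0.1879] 0.0243 zmax 0.03654537646424205
top 0.036 0.05 40 fit [0.4386 0.1785] mec [0.4339 0.1873] 0.0168 zmax 0.04947252771179844
 t67.9 [0.4596 0.0513 0.1996] op0.619 gf0.0 F [-0.3  0.1 -0.2]
```

View pics/rcap_re.png

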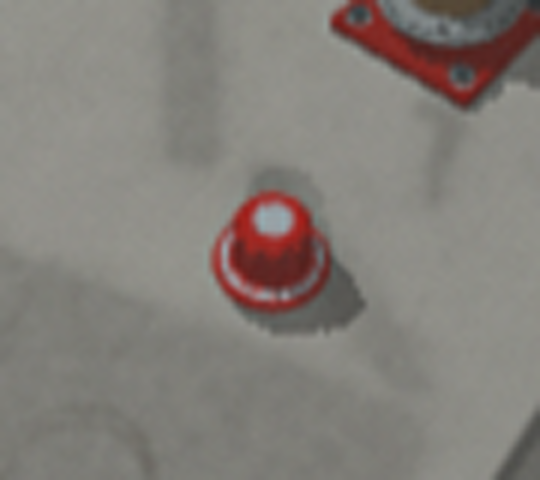

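The cap stands upright at (272,250). Regrasping at y≈.187 with a narrower opening and slightly higher.

Run:
```python
from capover import *
x,y=.4357,.187
command_gripper(.48); ctrl.move_pose([x,y,.1],D)
z=lower(x,y,.0,-.0105,fz=2.5,step=.0021,feed=.04)
command_gripper(0); s=st('grip')
if s['opening']<.42:
    ctrl.servo_line([x,y,.25],feed=.25); ctrl.move_pose([.4456,.0095,.25],D)
    capcheck(.4456,.0095,.178,.0107,.026,'rover2.png',0)
```

```text
start t70.2 [0.4363 0.1871 0.0007] op0.476 gf0.0 F [ 0.4  0.2 -0.3]
end z-0.0105 df [-0.2 -0.6  0.4] t71.7 [ 0.4358  0.187  -0.0105] op0.477 gf0.0 F [ 0.2 -0.4  0. ]
grip t72.0 [ 0.4358  0.1871 -0.0104] op0.389 gf30.0 F [0.7 0.4 1.4]
over t74.7 [0.4462 0.0094 0.1788] op0.384 gf30.0 F [ 0.   0.1 -0.7]
0.012 0.0175 57 fit [0.4489 0.0091] free [0.4474 0.0122 0.0232]
0.022 0.04 44 fit [0.448  0.0101] free [0.4604 0.0105 0.0293]
z 0.01180914683340073 0.04947261070391784
```

Run:
```python
from meas import *
x,y=.4447,.0101
ctrl.servo_line([x,y,.160],feed=.1); st('nose')
z=lower(x,y,.152,.132,fz=8,step=.002,feed=.03)
command_gripper(.5); st('rel'); ctrl.servo_line([x,y,.28],feed=.2); ctrl.move_pose([.42,-.12,UP],D); ctrl.dwell(.3); st()
grab('side'); im,P=load('side'); I=im.astype(int)
Q=P[near(P,(.447,.011),.045,.14,.25)&(I[...,0]>I[...,1:].max(-1)+40)]; print('rcap z',Q[:,2].min(),Q[:,2].max())
q=Q[(Q[:,2]>.166)&(Q[:,2]<.185)]; print(circ(q[:,:2],.018))
for k,c,r in (('core',(.447,.011),.0225),('roll',(.588,-.224),.033)):
    for a,b in ((.05,.08),(.11,.14)): print(k,a,circ(P[near(P,c,.045,a,b)][:,:2],r))
save(im,'final.png',(200,60,380,260),2.9)
```

```text
nose t75.1 [0.4442 0.0102 0.1596] op0.386 gf30.0 F [-0.1  0.1 -1. ]
start t75.5 [0.4448 0.0102 0.1522] op0.383 gf30.0 F [-0.2 -0.3 -1. ]
end z0.1320 df [ 0.1 -1.1 15.1] t78.0 [0.4455 0.0103 0.1334] op0.389 gf30.0 F [-0.2 -1.5 14.1]
rel t78.3 [0.4438 0.0107 0.1321] op0.498 gf3.4 F [0.4 0.3 6.9]
 t80.1 [ 0.4202 -0.1187  0.3098] op0.502 gf0.0 F [ 0.2  1.1 -0.7]
rcap z 0.15489041396172765 0.18838923061141954
[0.4464 0.0091]
core 0.05 [0.4468 0.011 ]
core 0.11 [0.4471 0.011 ]
roll 0.05 [ 0.5885 -0.2243]
roll 0.11 [ 0.5885 -0.2244]
```

View pics/final.png

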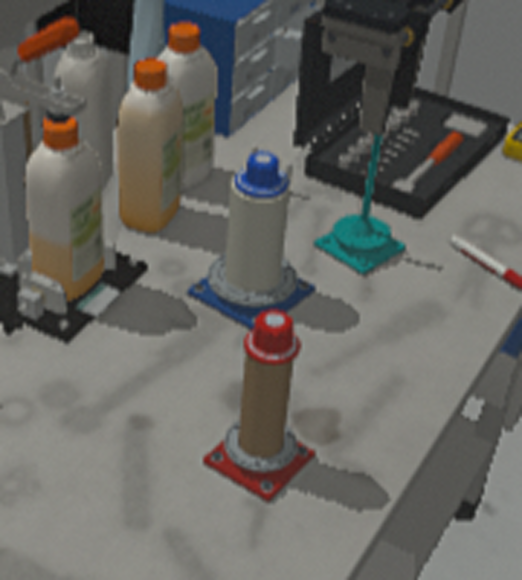

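Both stands are assembled and upright, with the blue cap at (262,175), the red cap at (272,335) and the gripper clear of everything. Handing in.

```bash
python3 -c "
from plant import job
print(job.hand_in())"
```

```text
the job is handed in; nothing more can be done
None
```

I handed the job in at about 80 s: by the last camera check the roll and core stand flat on the blue and red stands, each closed with its own-colour cap and released. I never went near the photo-eye, scissors or tape, but did not re-check them; hand-in returned no verdict.

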